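Open the tight square parts jar in the bench holder

TASK

Stand the square jar, cap on, upright in the square steel holder, turning it so that its flat sides meet the holder's walls, and let it rest fully down on the holder's floor. Then unscrew the tight cap anticlockwise with the jar braced there, turning only until the threads let go (under a third of a turn), and lift it straight up clear of the mouth. Finish while still holding the cap: level, centred over the mouth, about 2 cm above the rim, with the jar still down in the holder and nothing else on the bench disturbed.

Things in the scene. Friction and masses are not known exactly. Their poses are not given: they have to be found in the camera images.
- jar_center (a point): The square jar: grey plastic, body 66 x 66 mm, 62 mm tall, 0.3 to 0.6 kg, upright on the bench at the start. The point is the middle of the square body, 31 mm above its underside; z up, x and y square to its sides, which are all alike. A round neck of 39 mm rises from the body to an open rim 65 mm above this point (96 mm above the underside).
- cap_center (a point): The jar's black ribbed screw cap, 57 mm across, 25 mm tall. The point is its middle, half-way up: 57.5 mm above jar_center when shut, with 14 mm of bare neck between the cap's lower edge and the jar body's top. The jar can be carried by it. When shut its x axis lies 70 degrees clockwise of the jar's x; the two coincide after 70 degrees of unscrewing.
- holder_floor (a point): The bracing holder: square steel socket fixed to the bench; keeps the jar from turning. The point is the middle of its floor, 4 mm above the bench; z up, x and y square to its walls. Inside 72 x 72 mm, walls 24 mm high with flared lips to 30 mm above the bench; base plate 130 mm long in x. Open above; the jar fits any of four ways round, 3 mm to spare each side.
- round_jar: bystander: round grey jar with a black cap, 62 mm across, 85 mm tall; origin under its middle
- spare_knob: bystander: black control knob, 42 mm across, 24 mm tall; origin under its middle
- fitting: bystander: small stepped brass fitting, 28 mm across, 28 mm tall; origin under its middle
- carton: bystander: white carton 70 x 110 x 45 mm high; origin under its middle
- tape: bystander: roll core lying flat, 90 mm across, 25 mm high; origin under its middle
- driver: bystander: screwdriver lying flat, about 200 mm long; origin under its middle
- small_bin: bystander: small cardboard picking bin 130 x 90 x 70 mm high; origin under its middle
- cap: The same cap; origin on its axis at its lower edge. Unscrews anticlockwise from above, tight (0.2 to 0.4 N m, a rubber seal pushes it up with some 25 N), rising 1 to 2 mm: lets go after 45 to 50 degrees relative to the jar, a stop blocks it at 93; aim for 70 (the jar may first turn 10 with it in the holder). Then lifting it 20 mm straight up brings its edge level with the rim.
- jar: The same jar; origin in the middle of its underside.
Things that resemble listed ones, but are neither listed nor needed, are in the scene too. Leave any blue, purple or turquoise look-alike of the cap alone.

How it is judged:
By the outcome, as a careful person would: the job done as asked, in the order asked, and still so for the second after the job is handed in, while the arm keeps its last pose, push and grip.
It also fails if it takes over 54 s, if anything falls off the work surface, if the arm or the gripper's body presses on something with over 40 N, if the wrist force passes 120 N, or if a joint passes its speed limit or range.

ROBOT

A 6-joint arm with a two-finger parallel gripper is mounted at the origin on the work surface. World frame = base frame: x ahead of the robot, y to its left, z up, the work surface at z = 0. Lengths are in mm, angles in rad, forces in N, time in s.
With the tool pointing down it reaches from about 400 to 825 mm from the base axis. Payload 7 kg.
Tool frame: the origin (TCP) lies midway between the tips of the shut fingers; the grasp point (between the pads) lies 19 mm behind it; z points along the fingers, y is the line along which they close (so a half turn about z gives the same grasp; the last joint's range is limited). The gripper opens to 85 mm and grips with 20 to 120 N. Pads are 22 mm wide; open, the fingers measure 114 mm over their backs; the gripper's body (76 mm by 85 mm) begins 54 mm behind the grasp point. The pads swing forward as they close: fully open they stand 13 mm farther back than shut.
Start: joints at [1.424, 0.359, 0.012, 0, -1.224, -0.288], TCP at [284.335, 612.167, 231.302] pointing down, gripper open.
Joint ranges: [-3.07, 3.07], [-1.43, 2.12], [-1.02, 1.25], [-3.03, 1.67], [-3.05, -0], [-3.03, 3.03]. Speed limits (rad/s): [2.39, 2.39, 3.01, 3.14, 3.14, 3.14].

INTERFACE

Orientations are given as a unit quaternion [w, x, y, z].
In Python, from station import ctrl, imaging, workorder, nets gives the robot as it stands.
- The arm moves only by the tool send_rows, never from a script. Its argument "commands" is a list of rows, each a list of 7 numbers: the shift along the tool's x, y, z in mm, then the turn, a rotation vector about the tool's x, y, z in rad, then the opening, from -1 (shut) to 1 (fully open). In form: [[x, y, z, wx, wy, wz, gripper], ...]. A call has 1 to 12 rows; each row shifts and turns the commanded pose from where the row before left it, along the tool's axes as they then stand; what a row does not reach is not made up. A row lasts 1/10 s, in which the tool goes at most 50 mm and 8.59 degrees, less where a joint would pass 70% of its speed; a pose out of reach is approached as far as the arm can. A call with a gripper value outside its range is refused whole. The fingers move at their own pace and stop on an object; "squeeze" is the grip in N (left out, the last holds). Time passes only in rows, so rows that do not move let the fingers close. It gives the time, the measured TCP pose, the force, the opening and the grip force at its end, in the units of the state.
- ctrl.state(): the state, without advancing time (a new reading comes with each control period).
- imaging.capture(name): name is "scene" or "top" or "wrist"; returns a dict with "pixels" (480x640x3 uint8, red, green, blue), "depth" (480x640 float32, mm along the optical axis (not along the pixel's ray), 0 where there is no reading), "mtx" (3x3 intrinsics, pixels), "T" (4x4, takes a point from camera to world coordinates). Camera axes: x right, y down, z forward; pixel columns grow to the right and rows downward; lengths in mm; the calibration is good to about 2 mm. A picture is of the moment at which its call begins.
- workorder.sign_off(): hands the job in; it is judged then, once.
Trained networks look in a picture, given as the dict that the camera call returned (one of the last four; its "shot" number tells which), for a name from the list of things; names that differ only in an ending like _2 or _b are one class to them, and where a whole thing is asked for, a point or a joint stands for the part that bears it (a point fixed in the world has none). Each returns a list of dicts, best first, with "confidence" (0 to 1); they miss things now and then, are a little off and sometimes report something else, mostly with a low value. They report only what shows in the picture. A call takes as long as a camera call. They do not tell look-alikes from the thing itself.
- nets.boxes_of(picture, query): "position" ([x, y, z] in mm, in world coordinates, good to about 4 mm: the middle of the surface that is visible of it).
- nets.cut_out(picture, query): "mask" (480x640 bool, what is visible of it).
- nets.mark_of(picture, query): "position" ([x, y, z] in mm, in world coordinates, good to about 4 mm: a listed point, or the origin of a listed thing).
The state is a dict: "t": time; "joint_positions": joint angles; "joint_vel": joint speeds; "joint_torque": joint torques, N m; "position": TCP position; "tool_rot": TCP orientation; "force": force on the tool from outside, world axes, zero at the start; "ft_torque": the same for the moment, N m; "finger_gap": finger opening in mm; "grasp_force": force on a finger pad.
Only numpy, scipy, OpenCV 4.12 (cv2) and the standard library are available. Lean on these libraries where they do the work, as an engineer would, in place of code of your own. Each camera call takes 0.05 s, during which the arm holds its last target. There are 200 camera calls.

## Working session

There is one attempt and no reset: what is moved stays moved. The work goes in short steps, Python scripts to look and compute and a tool call to move; the robot and the scene stay as the last step left them, time stands still between calls to the robot, and variables do not carry over. Pictures are saved under pics/ and viewed, at most 10 in all, crops included, and the job is handed in when it is done.

Besides the shell and the picture viewer there is one more tool, called after "Call:" by a JSON object that holds its "op" and its "data", one argument or row to a line. send_rows: Moves the arm, as the interface text tells. Its arguments: {"type":"object","properties":{"commands":{"type":"array","items":{"type":"array","items":{"type":"number"}}},"squeeze":{"type":"number"}},"required":["commands"]}

```bash
mkdir -p pics
cat > h.py <<'E'
import numpy as np, cv2
from station import ctrl, imaging, workorder, nets
def save(p,name,crop=None,s=1):
    im=p["pixels"][...,::-1]
    if crop: x0,y0,x1,y1=crop; im=im[y0:y1,x0:x1]
    cv2.imwrite("pics/"+name,cv2.resize(im,None,fx=s,fy=s,interpolation=cv2.INTER_CUBIC))
def pix(p,w):
    c=np.linalg.inv(p["T"])@np.r_[w,1]; u=p["mtx"]@c[:3]; return (u[:2]/u[2]).round().astype(int).tolist()
def cloud(p):
    v,u=np.mgrid[:480,:640]; d=p["depth"]; k=p["mtx"]
    c=np.stack([(u-k[0,2])/k[0,0]*d,(v-k[1,2])/k[1,1]*d,d],-1)
    w=c@p["T"][:3,:3].T+p["T"][:3,3]; w[d==0]=np.nan; return w
E
python3 - <<'E'
from h import *
s=ctrl.state(); print({k:np.round(v,3).tolist() for k,v in s.items()})
for n in ["top","scene"]:
    p=imaging.capture(n); save(p,n+".png")
    for q in ["jar_center","cap_center","holder_floor","round_jar","spare_knob"]:
        for r in nets.mark_of(p,q)[:4]: print(n,q,{k:(np.round(v,2).tolist() if not isinstance(v,str) else v) for k,v in r.items()},pix(p,r["position"]))
E
```

```text
{'t': 0.0, 'joint_positions': [1.424, 0.359, 0.011, -0.0, -1.224, -0.288], 'joint_vel': [0.001, 0.001, -0.002, 0.0, -0.001, -0.001], 'joint_torque': [0.002, -58.333, 29.341, 6.936, -0.006, 0.0], 'position': [284.13, 611.782, 230.408], 'tool_rot': [0.001, 0.976, -0.216, -0.0], 'force': [-0.299, 0.375, -0.389], 'ft_torque': [-0.056, -0.004, 0.06], 'grasp_force': 0.0, 'finger_gap': 85.224}
top jar_center {'position': [510.0, 153.8, 27.5], 'confidence': 0.61} [257, 278]
top cap_center {'position': [404.8, 197.3, 13.7], 'confidence': 0.94} [235, 327]
top cap_center {'position': [610.1, 170.0, 9.1], 'confidence': 0.7} [253, 234]
top cap_center {'position': [469.7, 262.3, 15.1], 'confidence': 0.62} [206, 296]
top cap_center {'position': [511.9, 156.1, 88.6], 'confidence': 0.61} [252, 275]
top holder_floor {'position': [473.5, -198.8, 0.5], 'confidence': 0.85} [419, 301]
top round_jar {'position': [719.0, 25.8, -2.9], 'confidence': 0.8} [319, 189]
top spare_knob {'position': [462.9, 2.9, 0.6], 'confidence': 0.67} [326, 303]
scene jar_center {'position': [511.4, 153.1, 31.7], 'confidence': 0.67} [398, 254]
scene cap_center {'position': [507.4, 154.6, 83.9], 'confidence': 0.84} [401, 233]
scene cap_center {'position': [612.1, 165.3, 12.5], 'confidence': 0.82} [405, 290]
scene cap_center {'position': [466.5, 258.4, 10.5], 'confidence': 0.71} [443, 252]
scene cap_center {'position': [401.2, 191.2, 11.0], 'confidence': 0.47} [412, 234]
scene holder_floor {'position': [475.9, -201.2, 1.0], 'confidence': 0.84} [244, 247]
scene round_jar {'position': [716.0, 22.5, -2.6], 'confidence': 0.79} [333, 326]
scene round_jar {'position': [511.4, 151.6, 2.8], 'confidence': 0.28} [396, 264]
scene spare_knob {'position': [462.9, 1.4, -2.1], 'confidence': 0.71} [331, 250]
```

View pics/top.png

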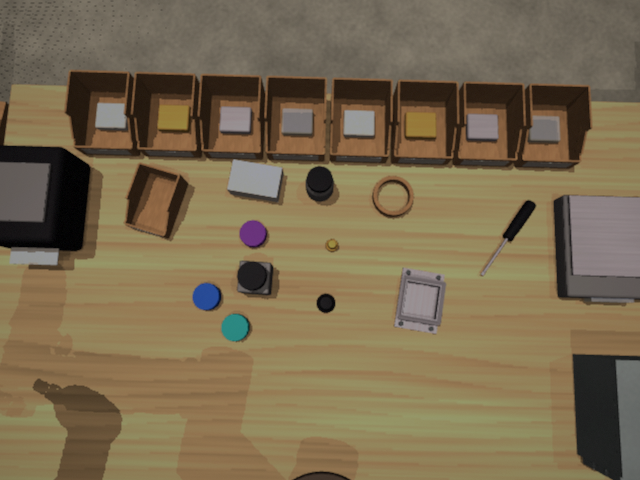

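View pics/scene.png

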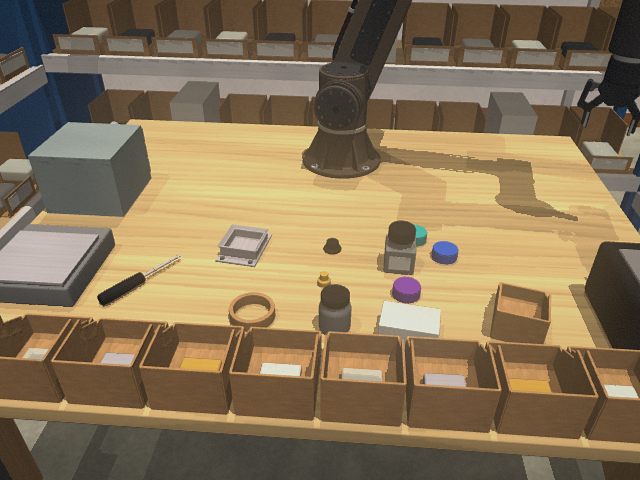

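Only the square jar at top (252,275) fits: it has a square grey body and a black cap. The purple (253,234), blue (206,296) and turquoise (235,327) caps are look-alikes, the round jar is at (319,183) and the holder is at (420,300). Next I move over the jar for an enlarged wrist crop.

Call:
{"op": "send_rows", "data": {
  "commands": [
    [33.2,26.6,0,0,0,0,1],
    [33.2,26.6,0,0,0,0,1],
    [33.2,26.6,0,0,0,0,1],
    [33.2,26.6,0,0,0,0,1],
    [33.2,26.6,0,0,0,0,1],
    [33.2,26.6,0,0,0,0,1],
    [33.2,26.6,0,0,0,0,1],
    [33.2,26.6,0,0,0,0,1],
    [33.2,26.6,0,0,0,0,1],
    [33.2,26.6,0,0,0,0,1],
    [33.2,26.6,0,0,0,0,1],
    [33.2,26.6,0,0,0,0,1]
  ]
}}

```text
t: 1.8
position: [511.8, 153.3, 231.8]
tool_rot: [-0.0, 0.976, -0.216, 0.0]
force: [1.0, 1.3, -0.6]
finger_gap: 85.4
grasp_force: 0.0
```

Run:
```python
from h import *
s=ctrl.state(); print({k:np.round(v,3).tolist() for k,v in s.items() if k in("t","position","tool_rot","joint_positions","force")})
p=imaging.capture("wrist"); save(p,"w1.png"); print(p["T"].round(2).tolist())
np.savez("w1.npz",c=cloud(p))
w=cloud(p); xy=w[...,:2]
near=np.hypot(xy[...,0]-511,xy[...,1]-154)<60
for lo,hi in((50,68),(94,106)):
    m=near&(w[...,2]>lo)&(w[...,2]<hi); q=xy[m].astype(np.float32)
    if len(q)>20: print(lo,len(q),np.median(w[...,2][m]),cv2.minAreaRect(q),cv2.minEnclosingCircle(q))
for q in["jar_center","cap_center"]:
    for r in nets.mark_of(p,q)[:4]: print(q,np.round(r["position"],1),r["confidence"])
```

```text
{'t': 1.8, 'joint_positions': [0.658, 0.126, -0.298, 0.0, -1.146, 0.478], 'position': [511.771, 153.279, 231.761], 'tool_rot': [-0.0, 0.976, -0.216, 0.0], 'force': [1.035, 1.321, -0.615]}
[[-0.42, -0.87, -0.26, 576.9], [-0.91, 0.4, 0.12, 122.66], [-0.0, 0.29, -0.96, 374.2], [0.0, 0.0, 0.0, 1.0]]
50 2034 61.26914201734613 ((510.2220458984375, 154.89007568359375), (66.01305389404297, 66.37471008300781), 87.55142974853516) ((510.3559265136719, 154.5543670654297), 44.58024978637695)
94 5519 101.12248137417009 ((510.4662170410156, 154.62661743164062), (57.58019256591797, 57.558956146240234), 42.34877395629883) ((510.1229553222656, 154.78070068359375), 29.223430633544922)
cap_center [511.7 154.8  88.3] 0.8
cap_center [614.2 173.4  13.2] 0.76
cap_center [468.  255.4  14.1] 0.75
cap_center [408.6 201.1  16. ] 0.66
```

View pics/w1.png

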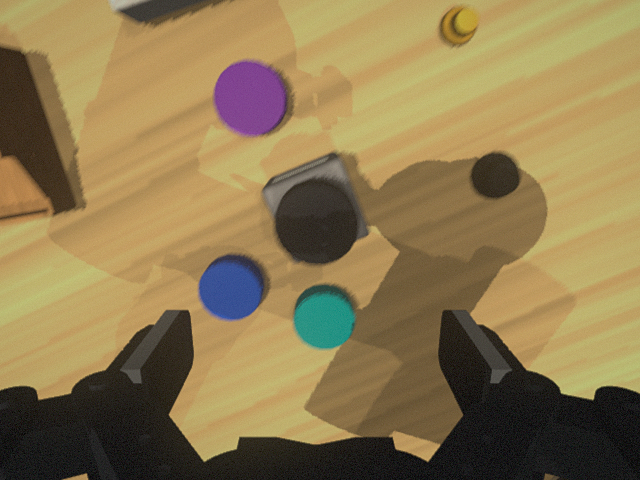

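The crop comes from the saved picture. While that runs I measure the holder before picking up the jar, since a held jar would block the view.

```bash
python3 -c "
import cv2;cv2.imwrite('pics/w1c.png',cv2.resize(cv2.imread('pics/w1.png')[130:290,230:400],None,fx=3,fy=3))"
```

```text
(no output)
```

View pics/w1c.png

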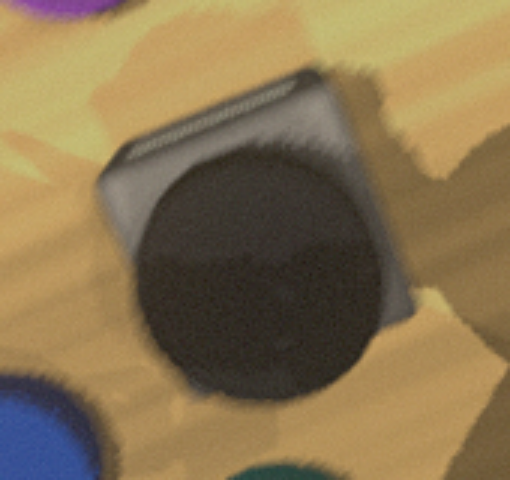

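Call:
{"op": "send_rows", "data": {
  "commands": [
    [14.6,42.1,0,0,0,0,1],
    [14.6,42.1,0,0,0,0,1],
    [14.6,42.1,0,0,0,0,1],
    [14.6,42.1,0,0,0,0,1],
    [14.6,42.1,0,0,0,0,1],
    [14.6,42.1,0,0,0,0,1],
    [14.6,42.1,0,0,0,0,1],
    [14.6,42.1,0,0,0,0,1]
  ]
}}

```text
t: 2.75
position: [475.2, -200.7, 231.7]
tool_rot: [-0.0, 0.977, -0.215, 0.0]
force: [1.1, 0.8, 0.4]
finger_gap: 85.5
grasp_force: 0.0
```

Run:
```python
from h import *
s=ctrl.state(); print({k:np.round(v,3).tolist() for k,v in s.items() if k in("t","position","tool_rot","joint_positions","force")})
p=imaging.capture("wrist"); save(p,"w2.png")
w=cloud(p); xy=w[...,:2]; z=w[...,2]
near=np.hypot(xy[...,0]-475,xy[...,1]+200)<95
print(np.histogram(z[near],bins=np.arange(-6,40,2)))
for lo,hi in((26,36),(18,36),(2.5,36)):
    m=near&(z>lo)&(z<hi); q=xy[m].astype(np.float32); print(lo,len(q),cv2.minAreaRect(q))
# inside floor
m=near&(z>2)&(z<10)&(np.hypot(xy[...,0]-475,xy[...,1]+200)<55)
n,l=cv2.connectedComponents(m.astype(np.uint8))
for i in range(1,n):
    if (l==i).sum()>200: q=xy[l==i].astype(np.float32); print("floor",len(q),cv2.minAreaRect(q))
for r in nets.mark_of(p,"holder_floor")[:2]: print(np.round(r["position"],1),r["confidence"])
```

```text
{'t': 2.75, 'joint_positions': [-0.019, 0.095, -0.334, -0.0, -1.141, 1.156], 'position': [475.201, -200.679, 231.726], 'tool_rot': [-0.0, 0.977, -0.215, 0.0], 'force': [1.139, 0.835, 0.37]}
(array([    0,   171, 10942,  7728,  5515,  3956,   331,   219,    89,
          82,    86,    95,    79,   111,   729,  1089,   889,  1464,
         761,    14,     0,     0]), array([-6, -4, -2,  0,  2,  4,  6,  8, 10, 12, 14, 16, 18, 20, 22, 24, 26,
       28, 30, 32, 34, 36, 38]))
26 3128 ((474.4252624511719, -200.0717315673828), (92.67457580566406, 92.77804565429688), 81.79550170898438)
18 5136 ((474.4252624511719, -200.0717315673828), (92.67457580566406, 92.77804565429688), 81.79550170898438)
2.5 15192 ((474.0099792480469, -202.72911071777344), (98.38212585449219, 143.96095275878906), 81.54690551757812)
floor 651 ((524.1260986328125, -206.03390502929688), (61.86309051513672, 10.825469017028809), 81.67919921875)
floor 6379 ((473.2481689453125, -199.8777313232422), (72.49578857421875, 70.99720001220703), 81.64602661132812)
[ 476.2 -197.9    4.1] 0.66
```

View pics/w2.png

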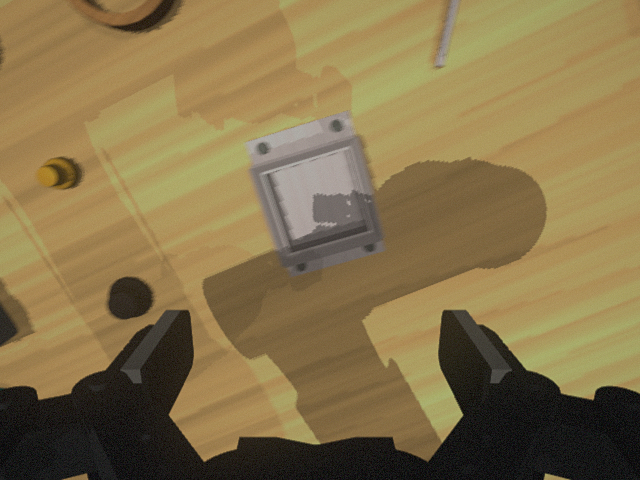

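The crop confirms a black ribbed cap on a grey square body. In w2 the holder's socket is at about pixel (318,205), centre (474.2, -200.0) and yaw -8.3°. The jar is at (510.3, 154.8), yaw -2.5°, so carrying it needs a 5.8° clockwise turn. I go back to the jar and descend.

Call:
{"op": "send_rows", "data": {
  "commands": [
    [-14.65,-42.2,0,0,0,0,1],
    [-14.65,-42.2,0,0,0,0,1],
    [-14.65,-42.2,0,0,0,0,1],
    [-14.65,-42.2,0,0,0,0,1],
    [-14.65,-42.2,0,0,0,0,1],
    [-14.65,-42.2,0,0,0,0,1],
    [-14.65,-42.2,0,0,0,0,1],
    [-14.65,-42.2,0,0,0,0,1],
    [0,0,30,0,0,0,1],
    [0,0,30,0,0,0,1],
    [0,0,10,0,0,0,1],
    [0,0,0,0,0,0,1]
  ]
}}

```text
t: 4.05
position: [510.2, 155.9, 160.3]
tool_rot: [0.001, 0.977, -0.215, -0.001]
force: [-0.8, 0.1, 1.5]
finger_gap: 85.6
grasp_force: 0.0
```

Run:
```python
from h import *
p=imaging.capture("wrist"); w=cloud(p); xy=w[...,:2]
s=ctrl.state(); print(s["position"].round(1) if hasattr(s["position"],"round") else s["position"], s["tool_rot"])
near=np.hypot(xy[...,0]-511,xy[...,1]-154)<60
for lo,hi in((52,68),(94,106)):
    m=near&(w[...,2]>lo)&(w[...,2]<hi); q=xy[m].astype(np.float32); print(len(q),np.median(w[...,2][m]),cv2.minAreaRect(q),cv2.minEnclosingCircle(q))
```

```text
[511.2 156.1 161.7] [ 3.56572997e-04  9.76547599e-01 -2.15301324e-01 -8.75495474e-06]
3244 61.31201715326098 ((510.7153015136719, 154.8199462890625), (66.01597595214844, 65.4344711303711), 87.51776885986328) ((510.7563171386719, 154.6690216064453), 44.52889633178711)
9479 101.09882056072541 ((510.8025207519531, 154.96176147460938), (56.95021057128906, 57.95405197143555), 1.152538776397705) ((510.4237365722656, 154.9900665283203), 29.179697036743164)
```

Call:
{"op": "send_rows", "data": {
  "commands": [
    [0.4,1,20,0,0,0,1],
    [0,0,20,0,0,0,1],
    [0,0,20,0,0,0,1],
    [0,0,20,0,0,0,1],
    [0,0,10,0,0,0,1],
    [0,0,7,0,0,0,1],
    [0,0,0,0,0,0,1],
    [0,0,0,0,0,0,-1],
    [0,0,0,0,0,0,-1],
    [0,0,0,0,0,0,-1],
    [0,0,0,0,0,0,-1],
    [0,0,0,0,0,0,-1]
  ],
  "squeeze": 80
}}

```text
t: 5.3
position: [511.6, 154.7, 65.6]
tool_rot: [-0.0, 0.976, -0.216, 0.001]
force: [-1.4, -1.4, 6.3]
finger_gap: 55.8
grasp_force: 83.1
```

Call:
{"op": "send_rows", "data": {
  "commands": [
    [0,0,0,0,0,0,-1],
    [0,0,0,0,0,0,-1],
    [0,0,0,0,0,0,-1],
    [0,0,0,0,0,0,-1]
  ]
}}

```text
t: 5.7
position: [511.6, 154.7, 65.6]
tool_rot: [-0.0, 0.976, -0.216, 0.001]
force: [-1.6, -1.2, 6.2]
finger_gap: 55.5
grasp_force: 83.1
```

Call:
{"op": "send_rows", "data": {
  "commands": [
    [0,0,-4,0,0,0,-1],
    [0,0,-10,0,0,0,-1],
    [0,0,-15,0,0,0,-1],
    [0,0,-15,0,0,0,-1],
    [0,0,-12,0,0,0,-1],
    [0,0,-4,0,0,0,-1],
    [0,0,0,0,0,0,-1]
  ]
}}

```text
t: 6.4
position: [511.3, 154.9, 124.9]
tool_rot: [-0.001, 0.976, -0.216, 0.0]
force: [-0.1, -0.3, -5.2]
finger_gap: 55.6
grasp_force: 85.7
```

Call:
{"op": "send_rows", "data": {
  "commands": [
    [5.5,16.1,0,0,0,0,-1],
    [8.8,25.7,0,0,0,0,-1],
    [11,32.1,0,0,0,0,-1],
    [11,32.1,0,0,0,0,-1],
    [11,32.1,0,0,0,0,-1],
    [11,32.1,0,0,0,0,-1],
    [11,32.1,0,0,0,0,-1],
    [11,32.1,0,0,0,0,-1],
    [11,32.1,0,0,0,0,-1],
    [11,32.1,0,0,0,0,-1],
    [8.8,25.7,0,0,0,0,-1],
    [4.5,12.9,0,0,0,0,-1]
  ]
}}

```text
t: 7.6
position: [472.4, -202.0, 123.4]
tool_rot: [0.0, 0.976, -0.217, -0.001]
force: [-0.1, 0.4, -5.2]
finger_gap: 55.6
grasp_force: 86.1
```

Call:
{"op": "send_rows", "data": {
  "commands": [
    [0,0,0,0,0,0.034,-1],
    [0,0,0,0,0,0.034,-1],
    [0,0,0,0,0,0.034,-1],
    [0,0,0,0,0,0,-1],
    [0,0,0,0,0,0,-1]
  ]
}}

```text
t: 8.1
position: [473.5, -199.7, 123.9]
tool_rot: [0.0, 0.964, -0.265, -0.0]
force: [0.5, 0.6, -3.7]
finger_gap: 55.4
grasp_force: 86.1
```

Run:
```python
from h import *
p=imaging.capture("wrist"); save(p,"w3.png"); w=cloud(p); xy=w[...,:2]; z=w[...,2]
s=ctrl.state(); print(np.round(s["position"],1),np.round(s["tool_rot"],4),s["force"],s["joint_positions"])
near=np.hypot(xy[...,0]-475,xy[...,1]+200)<95
print(np.histogram(z[near],bins=np.arange(40,180,5)))
for lo,hi in((20,36),(112,129)):
    m=near&(z>lo)&(z<hi); q=xy[m].astype(np.float32); print(lo,len(q),np.median(z[m]),cv2.minAreaRect(q))
m=near&(z>112)&(z<129); A=np.c_[xy[m],np.ones(m.sum())]; print("tilt",np.linalg.lstsq(A,z[m],rcond=None)[0])
```

```text
[ 473.7 -199.7  124. ] [ 0.000e+00  9.643e-01 -2.647e-01 -3.000e-04] [-0.40316991 -0.13773857 -4.65510764] [-1.67930105e-02  1.95405409e-01 -4.84960978e-01 -1.31301782e-04
 -8.91034900e-01  1.05189479e+00]
(array([    0,     0,     0,     0,   130,   124,   200,   265,   276,
         298,   314,   361,   482,   516,   485,  4936,  2422,     1,
         293,  1061,  1332,  1421,  1629, 23711,  3835,  1106,  1918]), array([ 40,  45,  50,  55,  60,  65,  70,  75,  80,  85,  90,  95, 100,
       105, 110, 115, 120, 125, 130, 135, 140, 145, 150, 155, 160, 165,
       170, 175]))
20 5720 27.834021191214006 ((474.50921630859375, -200.076416015625), (92.70655059814453, 92.6968002319336), 81.79943084716797)
112 7654 119.57535276601656 ((484.68505859375, -201.40933227539062), (65.80598449707031, 41.66549301147461), 81.61642456054688)
tilt [-6.87385891e-02  1.91007150e-02  1.57195050e+02]
```

View pics/w3.png

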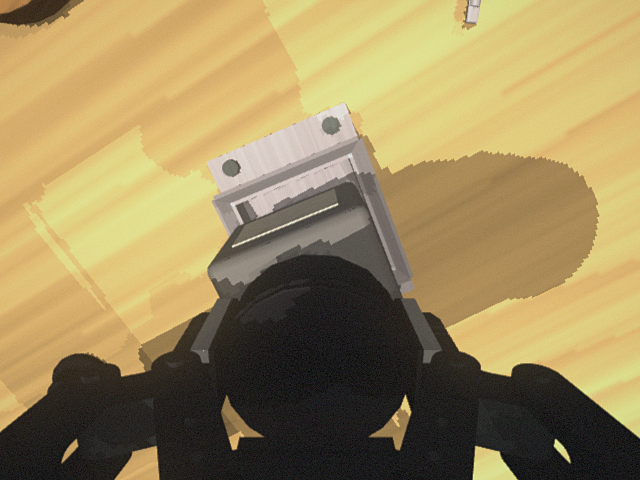

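Held jar in w3: body top edge near (290,230), yaw matching the holder. I'll check its tilt more robustly.

Run:
```python
from h import *
p=imaging.capture("wrist"); w=cloud(p)
def plane(m):
    q=w[m]
    for _ in range(8):
        A=np.c_[q[:,:2]-[475,-200],np.ones(len(q))]; c=np.linalg.lstsq(A,q[:,2],rcond=None)[0]
        r=abs(A@c-q[:,2]); q=q[r<max(0.8,2*np.median(r))] 
    return c,len(q),q
x,y,z=w[...,0],w[...,1],w[...,2]
ax=np.array([np.cos(np.radians(-8.3)),np.sin(np.radians(-8.3))]); ay=np.array([-ax[1],ax[0]])
for n,lo,hi,R in(("body",116,126,60),("cap",155,166,28)):
    m=(z>lo)&(z<hi)&(np.hypot(x-474,y+200)<R); c,k,q=plane(m); print(n,k,c.round(4))
    d=q[:,:2]-[474.4,-200]; u,v=d@ax,d@ay; print(np.percentile(u,[0.5,99.5]),np.percentile(v,[.5,50,99.5]), "z",np.median(q[:,2]))
# front face of body: normal
m=(z>64)&(z<112)&(np.hypot(x-474,y+200)<60); q=w[m]; d=q[:,:2]-[474.4,-200]; u=d@ax; v=d@ay
k=abs(v)<28; A=np.c_[q[k,2]-90,v[k],np.ones(k.sum())]; print("front u vs z,v,const",np.linalg.lstsq(A,u[k],rcond=None)[0],k.sum())
```

```text
body 4302 [-1.790000e-02  3.100000e-03  1.201928e+02]
[-6.15738423 30.0448133 ] [-31.43767958 -12.57117856  31.04551149] z 119.82082154435872
cap 19595 [-7.000000e-03  1.300000e-03  1.594089e+02]
[-26.27616391  25.28170447] [-26.5759781   -0.50600768  26.62001764] z 159.41712164864634
front u vs z,v,const [-4.36839184e-03 -3.15618977e-04  3.12729553e+01] 2744
```

Call:
{"op": "send_rows", "data": {
  "commands": [
    [1.6,-0.6,4,0,0,0,-1],
    [0,0,8,0,0,0,-1],
    [0,0,8,0,0,0,-1],
    [0,0,4,0,0,0,-1],
    [0,0,4,0,0,0,-1],
    [0,0,4,0,0,0,-1],
    [0,0,4,0,0,0,-1],
    [0,0,0,0,0,0,-1]
  ]
}}

```text
t: 9.0
position: [475.2, -200.1, 87.7]
tool_rot: [0.0, 0.964, -0.265, -0.0]
force: [-0.5, -0.6, -4.4]
finger_gap: 55.7
grasp_force: 86.1
```

Call:
{"op": "send_rows", "data": {
  "commands": [
    [0,0,3,0,0,0,-1],
    [0,0,3,0,0,0,-1],
    [0,0,3,0,0,0,-1],
    [0,0,3,0,0,0,-1],
    [0,0,0,0,0,0,-1]
  ]
}}

```text
t: 9.5
position: [475.3, -200.1, 75.8]
tool_rot: [0.0, 0.964, -0.265, -0.0]
force: [-1.2, -0.5, -4.4]
finger_gap: 55.2
grasp_force: 86.1
```

Call:
{"op": "send_rows", "data": {
  "commands": [
    [0,0,2,0,0,0,-1],
    [0,0,2,0,0,0,-1],
    [0,0,1,0,0,0,-1],
    [0,0,0,0,0,0,-1],
    [0,0,0,0,0,0,-1]
  ]
}}

```text
t: 10.0
position: [475.7, -200.2, 71.3]
tool_rot: [0.0, 0.964, -0.265, 0.0]
force: [0.3, 0.1, -4.3]
finger_gap: 55.8
grasp_force: 86.1
```

Call:
{"op": "send_rows", "data": {
  "commands": [
    [0,0,1,0,0,0,-1],
    [0,0,0,0,0,0,-1],
    [0,0,0,0,0,0,-1]
  ]
}}

```text
t: 10.3
position: [475.6, -200.2, 70.3]
tool_rot: [0.0, 0.964, -0.265, -0.0]
force: [0.4, 0.2, -4.0]
finger_gap: 55.5
grasp_force: 86.1
```

Call:
{"op": "send_rows", "data": {
  "commands": [
    [0,0,0.6,0,0,0,-1],
    [0,0,0,0,0,0,-1],
    [0,0,0,0,0,0,-1]
  ]
}}

```text
t: 10.6
position: [475.7, -200.2, 69.8]
tool_rot: [0.0, 0.964, -0.265, 0.0]
force: [-0.2, 0.0, -2.6]
finger_gap: 55.4
grasp_force: 86.5
```

Call:
{"op": "send_rows", "data": {
  "commands": [
    [0,0,0.6,0,0,0,-1],
    [0,0,0,0,0,0,-1],
    [0,0,0,0,0,0,-1]
  ]
}}

```text
t: 10.9
position: [475.7, -200.4, 69.7]
tool_rot: [0.0, 0.964, -0.265, 0.0]
force: [-3.0, -0.9, 5.5]
finger_gap: 55.9
grasp_force: 87.2
```

Call:
{"op": "send_rows", "data": {
  "commands": [
    [0,0,0,0,0,0,-1],
    [0,0,0,0,0,0,-1],
    [0,0,0,0,0,-0.06,-1],
    [0,0,0,0,0,-0.06,-1],
    [0,0,0,0,0,-0.06,-1],
    [0,0,0,0,0,-0.06,-1],
    [0,0,0,0,0,-0.06,-1],
    [0,0,0,0,0,-0.06,-1],
    [0,0,0,0,0,-0.06,-1]
  ],
  "squeeze": 110
}}

```text
t: 11.8
position: [476.8, -200.3, 70.2]
tool_rot: [0.0, 0.998, -0.057, 0.001]
force: [-0.9, 1.3, 8.7]
finger_gap: 55.6
grasp_force: 115.5
```

```bash
python3 -c "
from h import *
s=ctrl.state();print(s['joint_positions'],s['force'],s['ft_torque'],s['grasp_force'])"
```

```text
[-1.74901039e-02  2.67941576e-01 -5.41102439e-01  5.49705507e-04
 -7.59206037e-01  1.47352966e+00] [-0.9241477   1.2838635   8.68322772] [ 0.35562716  0.70581478 -0.28664132] 115.46264770673588
```

Call:
{"op": "send_rows", "data": {
  "commands": [
    [0,0,-0.05,0,0,-0.07,-1],
    [0,0,-0.05,0,0,-0.07,-1],
    [0,0,-0.05,0,0,-0.07,-1],
    [0,0,-0.05,0,0,-0.07,-1],
    [0,0,-0.05,0,0,-0.07,-1],
    [0,0,-0.05,0,0,-0.07,-1],
    [0,0,-0.05,0,0,-0.07,-1],
    [0,0,0,0,0,0,-1]
  ]
}}

```text
t: 12.6
position: [478.0, -200.4, 71.3]
tool_rot: [0.001, 0.982, 0.187, 0.002]
force: [-2.5, 1.9, 11.7]
finger_gap: 55.2
grasp_force: 116.1
```

```bash
python3 -c "
from h import *
s=ctrl.state();print(s['joint_positions'][5],s['force'],s['ft_torque'],s['grasp_force'])"
```

```text
1.963903355036634 [-2.46061322  1.8949109  11.69266999] [0.62932649 0.51748235 0.15627298] 116.09968906268477
```

Call:
{"op": "send_rows", "data": {
  "commands": [
    [0,0,-0.05,0,0,-0.07,-1],
    [0,0,-0.05,0,0,-0.07,-1],
    [0,0,-0.05,0,0,-0.07,-1],
    [0,0,-0.05,0,0,-0.07,-1],
    [0,0,-0.05,0,0,-0.07,-1],
    [0,0,-0.05,0,0,-0.07,-1],
    [0,0,0,0,0,0,-1],
    [0,0,0,0,0,0,-1]
  ]
}}

```text
t: 13.4
position: [477.8, -200.3, 71.7]
tool_rot: [0.001, 0.922, 0.387, 0.002]
force: [-1.6, 2.7, 13.6]
finger_gap: 55.5
grasp_force: 116.2
```

Run:
```python
from h import *
p=imaging.capture("wrist"); save(p,"w4.png"); w=cloud(p); x,y,z=np.moveaxis(w,-1,0)
s=ctrl.state();print(s['joint_positions'][5],s['position'],s['tool_rot'],s['force'],s['ft_torque'],s['grasp_force'])
for n,lo,hi,R in(("body",60,72,56),("cap",98,112,26)):
    m=(z>lo)&(z<hi)&(np.hypot(x-475,y+200)<R); q=w[m].astype(np.float32)
    print(n,len(q),np.median(q[:,2]),cv2.minAreaRect(q[:,:2]))
```

```text
2.3816000434571616 [ 477.80018294 -200.23717703   71.65095237] [0.0011845  0.92212889 0.38687671 0.00182385] [-0.83603319  2.73597164 12.69396931] [1.05354317 0.66348953 0.06573798] 116.17496930994093Traceback (most recent call last):
  File "<stdin>", line 6, in <module>
cv2.error: OpenCV(4.12.0) /io/opencv/modules/imgproc/src/convhull.cpp:143: error: (-215:Assertion failed) total >= 0 && (depth == CV_32F || depth == CV_32S) in function 'convexHull'
```

View pics/w4.png

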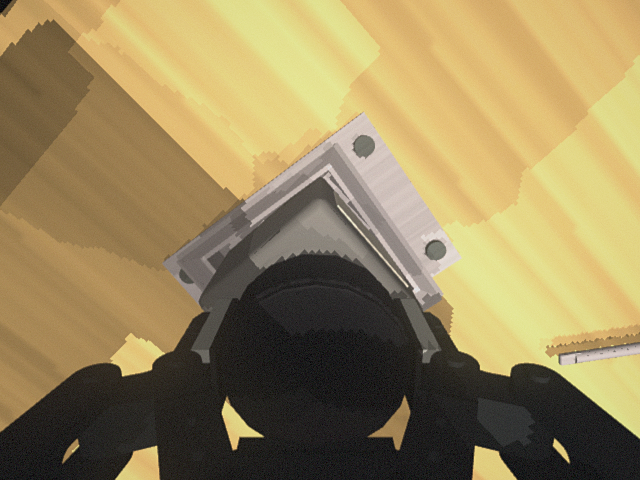

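w4 shows the jar (body corner near (325,185)) still down inside the holder walls. The cap has turned about 76°, minus the jar's play. Lifting gently now.

Call:
{"op": "send_rows", "data": {
  "commands": [
    [0,0,-1,0,0,0,-1],
    [0,0,-1,0,0,0,-1],
    [0,0,-1,0,0,0,-1],
    [0,0,-1,0,0,0,-1],
    [0,0,-1,0,0,0,-1],
    [0,0,-1,0,0,0,-1],
    [0,0,0,0,0,0,-1],
    [0,0,0,0,0,0,-1]
  ]
}}

```text
t: 14.25
position: [475.6, -200.1, 75.7]
tool_rot: [-0.0, 0.922, 0.386, 0.0]
force: [-0.3, 0.4, -0.0]
finger_gap: 55.2
grasp_force: 115.8
```

Run:
```python
from h import *
p=imaging.capture("wrist"); w=cloud(p); x,y,z=np.moveaxis(w,-1,0)
s=ctrl.state();print(s['position'],s['force'],s['ft_torque'])
m=np.hypot(x-475,y+200)<50; h,b=np.histogram(z[m],bins=np.arange(40,130,2)); print([(int(bb),int(a)) for a,bb in zip(h,b) if a>300])
```

```text
[ 475.62463423 -200.16126694   75.73351453] [ 0.00511988 -0.01171933  0.01842986] [-0.03782018 -0.02696757  0.00997965]
[(62, 872), (64, 4240), (66, 2446), (88, 445), (90, 490), (92, 501), (94, 524), (96, 538), (98, 590), (100, 575), (102, 616), (104, 650), (106, 1074), (108, 1651), (110, 22858), (112, 1403), (114, 431), (116, 986), (122, 541), (124, 757), (126, 932)]
```

Call:
{"op": "send_rows", "data": {
  "commands": [
    [0,0,-3,0,0,0,-1],
    [0,0,-4,0,0,0,-1],
    [0,0,-4,0,0,0,-1],
    [0,0,-4,0,0,0,-1],
    [0,0,-4,0,0,0,-1],
    [0,0,-4,0,0,0,-1],
    [0,0,-4,0,0,0,-1],
    [0,0,-4,0,0,0,-1],
    [0,0,-3,0,0,0,-1],
    [0,0,0,0,0,0,-1],
    [0,0,0,0,0,0,-1]
  ]
}}

```text
t: 15.4
position: [475.6, -200.1, 109.7]
tool_rot: [-0.0, 0.922, 0.386, 0.0]
force: [-1.2, 0.3, -0.8]
finger_gap: 55.3
grasp_force: 115.8
```

Run:
```python
from h import *
s=ctrl.state();print(s['position'],s['tool_rot'],s['force'],s["finger_gap"])
p=imaging.capture("wrist"); save(p,"w5.png"); w=cloud(p); x,y,z=np.moveaxis(w,-1,0)
m=(np.hypot(x-475,y+200)<40)&(z>141)&(z<150); q=w[m].astype(np.float32); print("cap",np.median(q[:,2]),np.linalg.lstsq(np.c_[q[:,:2]-[475,-200],np.ones(len(q))],q[:,2],rcond=None)[0],cv2.minEnclosingCircle(q[:,:2].copy()))
m=(np.hypot(x-475,y+200)<60)&(z>61)&(z<69); q=w[m].astype(np.float32)
c,l=None,None
r=cv2.minAreaRect(q[:,:2].copy()); print("body",len(q),np.median(q[:,2]),r)
a=np.radians(r[2]); a=a-np.pi/2 if a>np.pi/4 else a
R=np.array([[np.cos(a),-np.sin(a)],[np.sin(a),np.cos(a)]])
uv=q[:,:2]@R; lo,hi=np.percentile(uv,[.3,99.7],axis=0); print("ext",lo,hi,hi-lo,np.degrees(a),"mid",R@((lo+hi)/2),"cand hi-33",R@(hi-33),"lo+33",R@(lo+33))
m=(np.hypot(x-475,y+200)<30)&(z>96)&(z<103); q=w[m].astype(np.float32); print("rim",len(q)); 
if len(q)>10: print(cv2.minEnclosingCircle(q[:,:2].copy()))
t=imaging.capture("scene"); save(t,"s5.png",(200,180,460,330),3)
for r in nets.mark_of(t,"jar_center")[:2]+nets.mark_of(t,"cap_center")[:4]: print(np.round(r["position"],1),r["confidence"])
```

```text
[ 475.58223003 -200.13442807  109.74542994] [-7.17295364e-06  9.22384476e-01  3.86273061e-01  3.76800735e-05] [-1.20154547  0.31515141 -0.84828757] 55.28964418782866
cap 145.03464 [-9.26621507e-03 -1.14675095e-02  1.45027115e+02] ((479.7793273925781, -195.17196655273438), 39.35776901245117)
body 7278 65.734985 ((475.56787109375, -199.4615478515625), (65.15790557861328, 65.2896499633789), 86.34051513671875)
ext [ 455.49010269 -200.54303399] [ 519.90041493 -136.30114025] [64.41031224 64.24189374] -3.6594848632812496 mid [ 475.95103216 -199.20662611] cand hi-33 [ 475.10170195 -200.03315463] lo+33 [ 476.80036236 -198.38009759]
rim 7
[ 476.  -202.2   35.6] 0.83
[470.2 258.3  10.2] 0.91
[402.6 193.1  13.8] 0.72
[ 473.8 -201.9  130.3] 0.7
[609.7 165.7  11.6] 0.59
```

View pics/w5.png

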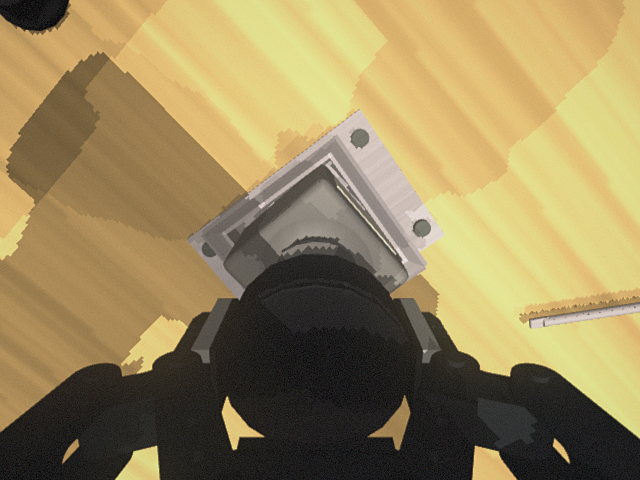

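View pics/s5.png

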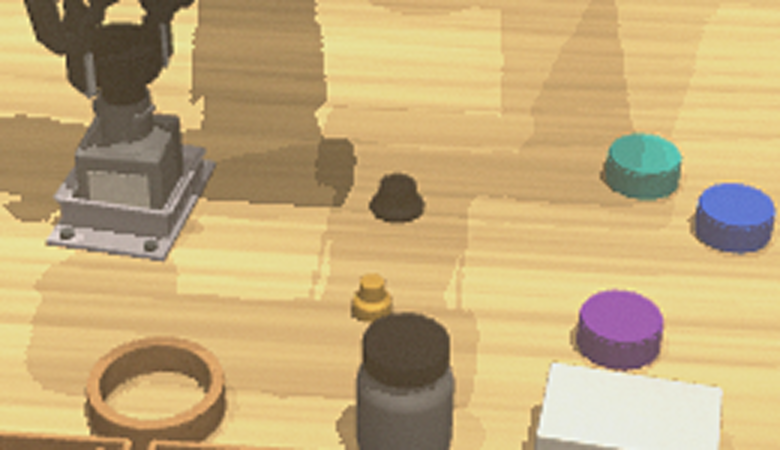

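Run:
```python
from h import *
p=imaging.capture("wrist"); w=cloud(p); x,y,z=np.moveaxis(w,-1,0)
m=((np.hypot(x-475,y+200)<36)&(z>143.5)&(z<147)).astype(np.uint8); m=cv2.morphologyEx(m,cv2.MORPH_OPEN,np.ones((9,9)))
n,l,st,_=cv2.connectedComponentsWithStats(m); m=l==1+st[1:,4].argmax()
q=w[m][:,:2].astype(np.float32); print(len(q),cv2.minEnclosingCircle(q),q.mean(0))
h=cv2.convexHull(q)[:,0]; print(cv2.minAreaRect(q)[:2])
```

```text
22849 ((474.1900329589844, -200.42892456054688), 28.676393508911133) [ 475.9981  -198.93774]
((475.47283935546875, -199.4442596435547), (53.92304229736328, 55.80818176269531))
```

The cap centre, about (474.9, -200.0), is within about 1 mm of the jar axis, about (475.9, -199.5). Its edge is about 20 mm above the rim and it is level. Handing in.

```bash
python3 -c "
from station import workorder; print(workorder.sign_off())"
```

```text
the job is handed in; nothing more can be done
None
```

The job is handed in, with no verdict returned: the jar is resting on the holder's floor, the cap was unscrewed by about 70° and is held level and centred to about 1 mm, roughly 2 cm above the rim, and nothing else looked disturbed, about 16 s on the robot clock.

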